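# Put the garnish jars back on their own coasters

## Task

The three garnish jars on the drinks trolley stand on each other's coasters: move them round until each stands upright and wholly on the coaster of its own colour, using the empty cork mat as the spare spot to stand a jar on meanwhile. When all three jars are home, lay the steel strainer, bowl down, with its bowl wholly on the cork mat. Set the jars down rather than dropping them, never tip them over, and leave the two coupe glasses where they are.

Things in the scene. Friction and masses are not known exactly. Their poses are not given: they have to be found in the camera images.
- jar_red: closed glass clamp-lid jar of red cherries, seal and lid disc in that colour. 60 mm wide, 92 mm tall; straight wall 4 to 66 mm up, foot 58 mm wide. Origin: centre of underside, z up. Wire clamp and hinge on its +x and -x sides stand out to 66 mm overall, 54 to 88 mm up; fingers closing along its y meet plain glass 60 mm wide. About 0.3 kg. Starts on a coaster of another colour.
- jar_green: closed glass clamp-lid jar of green olives, seal and lid disc in that colour. 60 mm wide, 92 mm tall; straight wall 4 to 66 mm up, foot 58 mm wide. Origin: centre of underside, z up. Wire clamp and hinge on its +x and -x sides stand out to 66 mm overall, 54 to 88 mm up; fingers closing along its y meet plain glass 60 mm wide. About 0.3 kg. Starts on a coaster of another colour.
- jar_yellow: closed glass clamp-lid jar of yellow kumquats, seal and lid disc in that colour. 60 mm wide, 92 mm tall; straight wall 4 to 66 mm up, foot 58 mm wide. Origin: centre of underside, z up. Wire clamp and hinge on its +x and -x sides stand out to 66 mm overall, 54 to 88 mm up; fingers closing along its y meet plain glass 60 mm wide. About 0.3 kg. Starts on a coaster of another colour.
- coaster_red: flat red coaster, a disc 88 mm in diameter and 6 mm thick, fixed to the top. Origin: centre of the underside (its upper face is 6 mm higher); z up. Home of the jar of the same colour.
- coaster_green: flat green coaster, a disc 88 mm in diameter and 6 mm thick, fixed to the top. Origin: centre of the underside (its upper face is 6 mm higher); z up. Home of the jar of the same colour.
- coaster_yellow: flat yellow coaster, a disc 88 mm in diameter and 6 mm thick, fixed to the top. Origin: centre of the underside (its upper face is 6 mm higher); z up. Home of the jar of the same colour.
- mat: round cork mat, 100 mm in diameter and 6 mm thick, brown, fixed to the top; empty at the start. Origin: centre of the underside (its upper face is 6 mm higher); z up. The spare spot, and in the end the strainer's place.
- strainer: steel julep strainer, bowl down on the marble: round bowl, 72 mm rim, 22 mm high, flat bottom 52 mm wide on which it stands with the handle level. Origin: centre of the bowl's underside; z up, x along the handle: a bar 14 mm wide, 36 to 92 mm along +x, 17 to 23 mm up, its round end (20 mm wide) reaching 102 mm. 0.1 kg, balance point about 10 mm along +x. It may point any way on the mat.
- coupe_near: etched glass coupe standing on the marble among the coasters: 138 mm tall, bowl 92 mm across at the rim, foot 72 mm. Loose, 0.2 kg. Origin: centre of the underside; z up. Leave alone.
- coupe_tray: a like coupe, standing in the fixed clear acrylic tray (300 x 190 mm, rim 22 mm high) at the robot's left side. Origin: centre of the underside; z up. Leave alone. (On the robot's far right a wooden citrus press, 52 mm high, lies out of the way.)

How it is judged:
By the outcome, as a careful person would: the job done as asked, in the order asked, and still so for the second after the job is handed in, with the robot touching nothing.
It also fails if it takes over 128 s, if anything falls off the work surface, if the arm or the gripper's body presses on something with over 40 N, if the wrist force passes 120 N, or if a joint passes its speed limit or range.

## Robot

A 6-joint arm with a two-finger parallel gripper is mounted at the origin on the work surface. World frame = base frame: x ahead of the robot, y to its left, z up, the work surface at z = 0. Lengths are in m, angles in rad, forces in N, time in s.
With the tool pointing down it reaches from about 0.35 to 0.975 m from the base axis. Payload 4.9 kg.
Tool frame: the origin (TCP) lies at the very end of the fingers, on their centre line; the grasp point (between the pads) lies 19 mm behind it (grasp_offset is the distance from the TCP to the grasp point, in m); x points along the fingers, y is the direction in which the jaws open and shut, and the axes are right-handed (so a half turn about x gives the same grasp; the last joint's range is limited). The gripper opens to 85 mm and grips with 20 to 120 N. Pads are 22 mm wide; open, the fingers measure 114 mm over their backs; the gripper's body (76 mm by 85 mm) begins 54 mm behind the grasp point. The pads swing forward as they close: fully open they stand 13 mm farther back than shut.
Start: joints at [-1.3, 0.053, 1.613, -0, 1.476, -0.119], TCP at [0.237, -0.578, 0.231] pointing down, gripper open.
Joint ranges: [-3.01, 3.01], [-1.01, 2.22], [0.06, 2.58], [-1.02, 4.17], [0.09, 2.62], [-3.14, 3.14]. Speed limits (rad/s): [2.57, 2.57, 3.14, 3.14, 3.14, 3.14].

## Interface

Orientations are given as a rotation vector (axis times angle).
In Python, from station import get_obs, get_image, camera_model, finish_job, grasp_offset gives the robot as it stands.
- The arm moves only by the shell command python3 -m crank 'ROWS' [OPENING] [FORCE]. ROWS is JSON, a list that holds one entry, the list of rows, each a list of 4 numbers: the shift along the world's x, y, z in m, then the turn about the world's z in degrees. In form: [[[dx, dy, dz, turn], ...]]. A call has 1 to 5 rows; each row is the pose to reach, as a shift and turn from the pose commanded when the call began; what a row does not reach only later rows make up. A row lasts 1/12 s, in which the tool goes at most 41.7 mm and 7.16 degrees, less where a joint would pass 70% of its speed; a pose out of reach is approached as far as the arm can. A call with a gripper value outside its range is refused whole. OPENING is the opening, from 0 (shut) to 1 (fully open), set as the call begins (- or left out, the last holds). The fingers move at their own pace and stop on an object; FORCE is the grip in N (left out, the last holds). Time passes only in rows, so rows that repeat a pose let the fingers close. It gives the time, the measured TCP pose, the force and the opening at its end, in the units of the state.
- get_obs(): the state, without advancing time (a new reading comes with each control period).
- get_image(name): name is "side" or "top" or "wrist"; returns (picture, depth): 384x512x3 uint8, red, green, blue; 384x512 float32, m along the optical axis (not along the pixel's ray), 0 where there is no reading.
- camera_model(name): a dict with "fx", "fy", "cx", "cy" (pixels), "xyz" and "attitude" of the camera in the world. Camera axes: x right, y down, z forward; pixel columns grow to the right and rows downward; lengths in m; the calibration is good to about 2 mm. The wrist camera is an equidistant fisheye: a pixel r from the principal point sees the ray r / f radians off the axis. A picture is of the moment at which its call begins: read the wrist's pose just before it. camera_model takes no time and is no camera call; for the wrist camera it gives the pose at the moment of the call.
- finish_job(): hands the job in, once; it reports no verdict.
The state is a dict: "t": time; "q": joint angles; "dq": joint speeds; "effort": joint torques, N m; "tool_pos": TCP position; "tool_rot": TCP orientation; "contact_force": force on the tool from outside, world axes, zero at the start; "wrist_torque": the same for the moment, N m; "opening": finger opening in m.
Only numpy, scipy, OpenCV 4.12 (cv2) and the standard library are available. Lean on these libraries where they do the work, as an engineer would, in place of code of your own. Each camera call takes 0.05 s, during which the arm holds its last target.

## Working session

There is one attempt and no reset: what is moved stays moved. The work goes in short steps, Python scripts to look and compute and a shell command to move; the robot and the scene stay as the last step left them, time stands still between calls to the robot, and variables do not carry over. Pictures are saved under pics/ and viewed, and the job is handed in when it is done.

```bash
mkdir -p pics; ls; cat > h.py <<'E'
import numpy as np, cv2
from station import *
from scipy.spatial.transform import Rotation as R
def save(n,f):
    im,d=get_image(n); cv2.imwrite(f,im[:,:,::-1]); np.save(f[:-4]+'.npy',d); return im,d
E
python3 - <<'E'
from h import *
print(get_obs()); print(grasp_offset)
for n in('side','top','wrist'):
    print(n,camera_model(n)); save(n,f'pics/{n}0.png')
E
```

```text
pics
{'t': 0.0, 'q': array([-1.30001722e+00,  5.33421893e-02,  1.61431679e+00, -4.02530216e-05,
        1.47599685e+00, -1.18993980e-01]), 'dq': array([ 5.76480420e-04,  5.74014487e-04, -1.26779254e-03, -7.91022643e-04,
       -7.37408807e-05, -1.25695714e-03]), 'effort': array([-2.14123042e-04, -3.93693602e+01, -3.70172632e+01, -2.65022763e-04,
        6.94878850e-03,  1.24062151e-05]), 'tool_pos': array([ 0.23730944, -0.57751029,  0.2300585 ]), 'tool_rot': array([ 2.00833283,  0.39857515, -2.00873488]), 'contact_force': array([ 0.55379502, -0.08070857, -0.11205144]), 'wrist_torque': array([-0.03506905, -0.0393026 ,  0.02303303]), 'opening': 0.08522199456234658}
0.0187
side {'fx': 426.13782662996545, 'fy': 426.13782662996545, 'cx': 253.28848210277278, 'cy': 197.28201637444167, 'xyz': array([0.06784581, 0.95502548, 0.55093023]), 'attitude': array([-0.59073248,  2.42420068, -1.44019611])}
top {'fx': 416.83605578323966, 'fy': 416.83605578323966, 'cx': 258.12523041088554, 'cy': 189.9126210722368, 'xyz': array([0.42377552, 0.15505027, 1.05545837]), 'attitude': array([-2.15818557,  2.19687505, -0.09787548])}
wrist {'fx': 297.3186396354542, 'fy': 297.3186396354542, 'cx': 251.85794340404757, 'cy': 192.81609247835448, 'xyz': array([ 0.30946704, -0.54910942,  0.37213087]), 'attitude': array([ 2.38514436, -1.59722991, -0.25542529])}
```

View pics/top0.png

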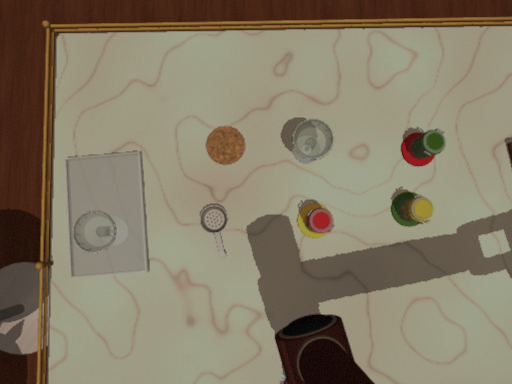

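View pics/side0.png

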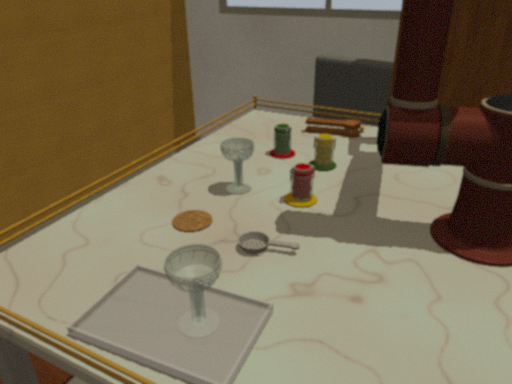

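View pics/wrist0.png

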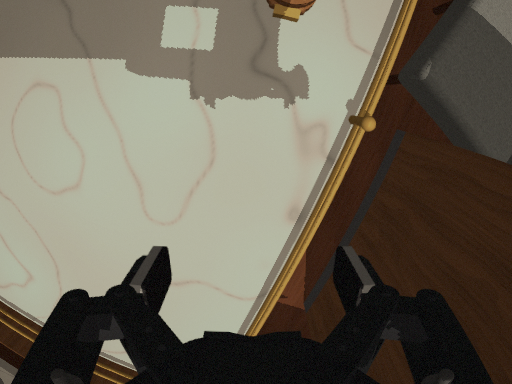

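```bash
cat >> h.py <<'E'
def ray(cam,uv,fish=False):
    uv=np.asarray(uv,float).reshape(-1,2)
    x=(uv[:,0]-cam['cx'])/cam['fx'];y=(uv[:,1]-cam['cy'])/cam['fy']
    if fish:
        r=np.hypot(x,y);s=np.where(r>1e-9,np.sin(r)/np.maximum(r,1e-9),1)
        d=np.c_[x*s,y*s,np.cos(r)]
    else: d=np.c_[x,y,np.ones_like(x)]
    return R.from_rotvec(cam['attitude']).apply(d)
def onplane(cam,uv,z,fish=False):
    d=ray(cam,uv,fish);o=cam['xyz'];return (o+d*((z-o[2])/d[:,2])[:,None])[:,:2]
def masks(im):
    h=cv2.cvtColor(im,cv2.COLOR_RGB2HSV);H,S,V=[h[:,:,i].astype(int) for i in range(3)]
    return dict(red=((H<6)|(H>172))&(S>140)&(V>60),yellow=(H>22)&(H<33)&(S>150)&(V>80),green=(H>42)&(H<85)&(S>90)&(V>30),cork=(H>6)&(H<20)&(S>110)&(V>60))
E
python3 - <<'E'
from h import *
im=cv2.imread('pics/top0.png')[:,:,::-1]
print(R.from_rotvec(get_obs()['tool_rot']).as_matrix().round(3))
M=masks(np.ascontiguousarray(im)); c=camera_model('top')
for k,m in M.items():
    n,l,s,ce=cv2.connectedComponentsWithStats(m.astype('uint8'))
    for i in range(1,n):
        if s[i,4]>60: print(k,s[i],ce[i].round(1),onplane(c,ce[i],0.006).round(3),onplane(c,ce[i],0.09).round(3))
cv2.imwrite('pics/crop0.png',cv2.resize(im[100:270,180:460,::-1],None,fx=2.8,fy=2.8,interpolation=cv2.INTER_CUBIC))
E
```

```text
[[-0.     0.38  -0.925]
 [ 0.002 -0.925 -0.38 ]
 [-1.    -0.002 -0.   ]]
red [401 133  33  33 429] [413.  151.4] [[ 0.608 -0.245]] [[ 0.593 -0.213]]
red [313 212  17  17 236] [320.9 220.1] [[ 0.437 -0.004]] [[0.436 0.008]]
yellow [415 201  17  16 224] [422.8 208.5] [[ 0.462 -0.262]] [[ 0.459 -0.229]]
yellow [298 214  28  24 182] [306.6 228.4] [[0.417 0.032]] [[0.417 0.042]]
green [412 133  16  19  81] [419.6 144.3] [[ 0.625 -0.262]] [[ 0.609 -0.229]]
green [427 133  17  17 229] [434.8 140.9] [[ 0.634 -0.302]] [[ 0.617 -0.265]]
green [392 193  26  33 335] [401.6 208.8] [[ 0.462 -0.208]] [[ 0.459 -0.179]]
cork [    0     0   512   384 25789] [150.8  71.6] [[0.829 0.425]] [[0.796 0.403]]
cork [ 206  126   39   38 1129] [225.  144.9] [[0.633 0.234]] [[0.616 0.228]]
cork [299 203  25  29 189] [308.3 211. ] [[0.461 0.027]] [[0.458 0.037]]
```

View pics/crop0.png

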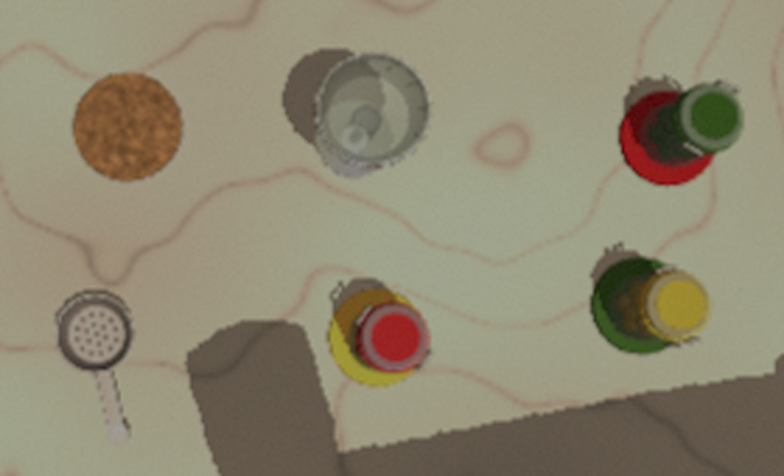

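```bash
python3 -m crank '[[[0.02,0.03,0.02,-7],[0.035,0.065,0.04,-14],[0.05,0.1,0.06,-22],[0.065,0.135,0.08,-22],[0.08,0.17,0.1,-22]]]' 1 30
python3 -m crank '[[[0.012,0.038,0,0],[0.024,0.076,0,0],[0.036,0.114,0,0],[0.048,0.152,0,0],[0.06,0.19,0,0]]]'
python3 -m crank '[[[0.012,0.038,0,0],[0.024,0.076,0,0],[0.036,0.114,0,0],[0.048,0.152,0,0],[0.06,0.19,0,0]]]'
python3 -m crank '[[[0,0,0,0],[0,0,0,0]]]'
python3 - <<'E'
from h import *
import pickle
c=camera_model('wrist');save('wrist','pics/w1.png');pickle.dump(c,open('w1.pkl','wb'));print(c['xyz'],get_obs()['tool_pos'])
E
```

```text
t: 0.57
tool_pos: [0.3158, -0.4107, 0.3291]
tool_rot: [2.219, 0.006, -2.22]
contact_force: [0.8, -0.4, 0.3]
opening: 0.0852
t: 0.98
tool_pos: [0.3756, -0.2206, 0.3286]
tool_rot: [2.219, 0.006, -2.219]
contact_force: [1.0, 0.1, 0.5]
opening: 0.0852
t: 1.4
tool_pos: [0.4356, -0.0304, 0.3287]
tool_rot: [2.219, 0.006, -2.218]
contact_force: [0.9, -0.6, 0.1]
opening: 0.0853
t: 1.57
tool_pos: [0.4357, -0.0305, 0.3284]
tool_rot: [2.215, 0.012, -2.217]
contact_force: [-0.0, -0.7, -0.5]
opening: 0.0856
[ 0.51376494 -0.03103635  0.47034742] [ 0.43552617 -0.03181329  0.3284971 ]
```

View pics/w1.png

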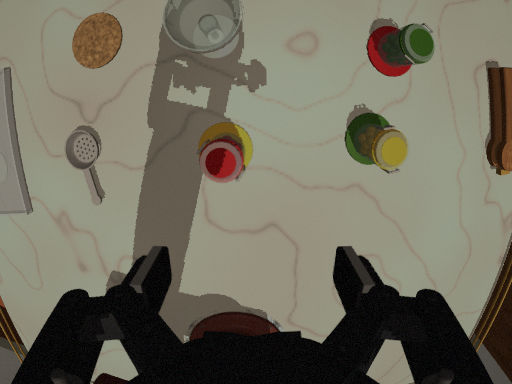

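```bash
cat > m.py <<'E'
from h import *
import pickle
from scipy.optimize import least_squares
im=np.ascontiguousarray(cv2.imread('pics/w1.png')[:,:,::-1]); c=pickle.load(open('w1.pkl','rb'))
t=np.ascontiguousarray(cv2.imread('pics/top0.png')[:,:,::-1]); ct=camera_model('top')
for nm,I,C,f in(('wrist',im,c,True),('top',t,ct,False)):
  for k,m in masks(I).items():
    n,l,s,ce=cv2.connectedComponentsWithStats(m.astype('uint8'))
    for i in range(1,n):
        if 90<s[i,4]<4000:
            p=onplane(C,np.argwhere(l==i)[:,::-1],0.006)
            pl=onplane(C,np.argwhere(l==i)[:,::-1],0.098)
            h=cv2.convexHull(pl.astype('f4'))[:,0]; (x,y),r=cv2.minEnclosingCircle(h)
            h=cv2.convexHull(p.astype('f4'))[:,0]; (x2,y2),r2=cv2.minEnclosingCircle(h)
            print(nm,k,s[i],'c.006',np.round([x2,y2,r2],4),'c.098',np.round([x,y,r],4))
E
python3 m.py
python3 - <<'E'
import cv2,numpy as np
im=cv2.imread('pics/w1.png')
a=[im[y-40:y+40,x-40:x+40] for x,y in((221,155),(385,145),(410,45),(85,165))]
a=[cv2.resize(q,(390,290) if 0 else (290,290),interpolation=cv2.INTER_CUBIC) for q in a]
cv2.imwrite('pics/z1.png',np.vstack([np.hstack(a[:2]),np.hstack(a[2:])]))
E
```

```text
wrist red [367  26  44  51 840] c.006 [ 0.5763 -0.2272  0.0375] c.098 [ 0.5639 -0.1883  0.0301]
wrist red [201 139  43  28 119] c.006 [0.4189 0.0149 0.0351] c.098 [0.4377 0.0058 0.0282]
wrist red [205 148  31  30 722] c.006 [0.412  0.0184 0.0243] c.098 [0.4322 0.0086 0.0195]
wrist yellow [234 124  18  43 290] c.006 [ 0.4399 -0.0135  0.0337] c.098 [ 0.4546 -0.017   0.027 ]
wrist yellow [381 137  25  28 554] c.006 [ 0.4345 -0.2544  0.0225] c.098 [ 0.4502 -0.2101  0.0181]
wrist green [399  25  28  39 143] c.006 [ 0.5853 -0.261   0.0288] c.098 [ 0.5711 -0.2154  0.0231]
wrist green [410  28  24  28 507] c.006 [ 0.5892 -0.2693  0.0207] c.098 [ 0.5742 -0.2221  0.0166]
wrist green [345 113  44  52 841] c.006 [ 0.4519 -0.2112  0.04  ] c.098 [ 0.4642 -0.1755  0.0321]
wrist cork [  72   13   50   55 2114] c.006 [0.5856 0.1885 0.0411] c.098 [0.5713 0.145  0.033 ]
wrist cork [500  67  12 108 790] c.006 [ 0.479  -0.4186  0.0826] c.098 [ 0.4859 -0.3418  0.0663]
wrist cork [491  68  11 101 552] c.006 [ 0.4823 -0.4008  0.077 ] c.098 [ 0.4885 -0.3276  0.0618]
wrist cork [473 259  39  87 169] c.006 [ 0
[... 290 characters left out ...]
.2572  0.0432] c.098 [ 0.5967 -0.2211  0.0394]
top red [313 212  17  17 236] c.006 [ 0.4372 -0.0046  0.0217] c.098 [0.436  0.0093 0.0198]
top yellow [415 201  17  16 224] c.006 [ 0.4615 -0.262   0.0215] c.098 [ 0.4582 -0.2254  0.0196]
top yellow [298 214  28  24 182] c.006 [0.4278 0.0196 0.0406] c.098 [0.4274 0.0315 0.037 ]
top green [427 133  17  17 229] c.006 [ 0.6336 -0.3015  0.022 ] c.098 [ 0.6152 -0.2615  0.0201]
top green [392 193  26  33 335] c.006 [ 0.4619 -0.2249  0.0429] c.098 [ 0.4585 -0.1916  0.0391]
top cork [ 206  126   39   38 1129] c.006 [0.6331 0.234  0.049 ] c.098 [0.6148 0.2271 0.0447]
top cork [299 203  25  29 189] c.006 [0.4462 0.0162 0.0362] c.098 [0.4443 0.0283 0.033 ]
```

View pics/z1.png

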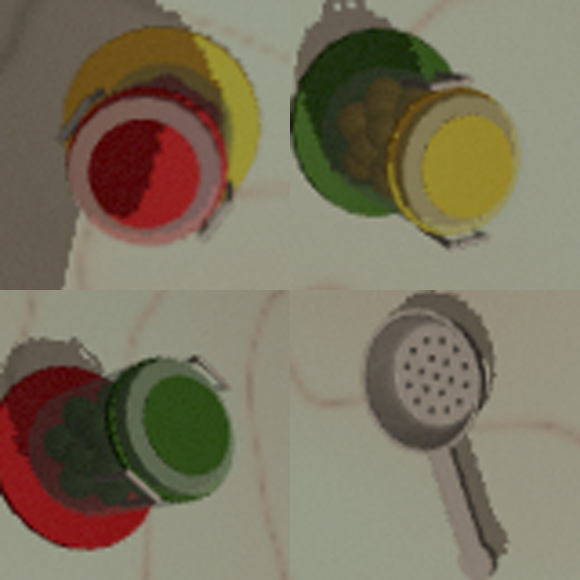

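```bash
sed -i 's/,0.006)$/,0.006,f)/;s/,0.098)$/,0.098,f)/' m.py; python3 m.py | grep -v 'cork \[4\|cork \[5'
```

```text
wrist red [367  26  44  51 840] c.006 [ 0.6101 -0.2577  0.0437] c.098 [ 0.591  -0.2128  0.035 ]
wrist red [201 139  43  28 119] c.006 [0.4195 0.0156 0.0359] c.098 [0.4382 0.0063 0.0288]
wrist red [205 148  31  30 722] c.006 [0.4127 0.0188 0.0247] c.098 [0.4328 0.0089 0.0198]
wrist yellow [234 124  18  43 290] c.006 [ 0.441  -0.0133  0.0347] c.098 [ 0.4554 -0.0168  0.0278]
wrist yellow [381 137  25  28 554] c.006 [ 0.4409 -0.2739  0.0248] c.098 [ 0.4553 -0.2258  0.0199]
wrist green [399  25  28  39 143] c.006 [ 0.6302 -0.3062  0.035 ] c.098 [ 0.6071 -0.2517  0.0281]
wrist green [410  28  24  28 507] c.006 [ 0.6365 -0.3187  0.0252] c.098 [ 0.6122 -0.2618  0.0202]
wrist green [345 113  44  52 841] c.006 [ 0.4588 -0.2256  0.0435] c.098 [ 0.4697 -0.1871  0.0349]
wrist cork [  72   13   50   55 2114] c.006 [0.6291 0.2322 0.0499] c.098 [0.6062 0.18   0.04  ]
wrist cork [  0 308  26  50 102] c.006 [-0.1037  0.6993  0.1065] c.098 [0.0186 0.5546 0.0854]
top red [401 133  33  33 429] c.006 [ 0.6133 -0.2572  0.0432] c.098 [ 0.5967 -0.2211  0.0394]
top red [313 212  17  17 236] c.006 [ 0.4372 -0.0046  0.0217] c.098 [0.436  0.0093 0.0198]
top yellow [415 201  17  16 224] c.006 [ 0.4615 -0.262   0.0215] c.098 [ 0.4582 -0.2254  0.0196]
top yellow [298 214  28  24 182] c.006 [0.4278 0.0196 0.0406] c.098 [0.4274 0.0315 0.037 ]
top green [427 133  17  17 229] c.006 [ 0.6336 -0.3015  0.022 ] c.098 [ 0.6152 -0.2615  0.0201]
top green [392 193  26  33 335] c.006 [ 0.4619 -0.2249  0.0429] c.098 [ 0.4585 -0.1916  0.0391]
top cork [ 206  126   39   38 1129] c.006 [0.6331 0.234  0.049 ] c.098 [0.6148 0.2271 0.0447]
top cork [299 203  25  29 189] c.006 [0.4462 0.0162 0.0362] c.098 [0.4443 0.0283 0.033 ]
```

```bash
python3 - <<'E'
from h import *
import pickle
from scipy.optimize import least_squares
c=pickle.load(open('w1.pkl','rb'));ct=camera_model('top')
for n,a,b in(('red',(203.1,146.7),(240.3,172.9)),('yellow',(389,127),(393.3,171.2)),('green',(427.4,27.6),(408.6,59.3))):
    p=onplane(c,[a,b],0.08,True);d=p[1]-p[0];print(n,p.round(4),p.mean(0).round(4),np.hypot(*d),np.degrees(np.arctan2(d[1],d[0])))
p=onplane(c,[(82.2,149.3),(97.4,202.2)],0.022,True);d=p[1]-p[0];print(p,np.hypot(*d),np.degrees(np.arctan2(d[1],d[0])))
p=onplane(ct,[(213.5,217)],0.022);print('bowl top',p)
# coaster yellow: hand filled from mask: all yellowish pixels hull
for f,C,fi,(x0,y0,x1,y1) in(('pics/w1.png',c,True,(190,115,262,195)),('pics/top0.png',ct,False,(290,195,340,245))):
    im=np.ascontiguousarray(cv2.imread(f)[:,:,::-1]);h=cv2.cvtColor(im,cv2.COLOR_RGB2HSV)
    m=((h[...,0]>16)&(h[...,0]<34)&(h[...,1]>125)).astype('uint8');q=np.zeros_like(m);q[y0:y1,x0:x1]=m[y0:y1,x0:x1]
    q=cv2.morphologyEx(q,cv2.MORPH_OPEN,np.ones((3,3)))
    P=onplane(C,np.argwhere(q)[:,::-1],0.006,fi);hl=cv2.convexHull(P.astype('f4'))[:,0]
    (x,y),r=cv2.minEnclosingCircle(hl);print('yc',x,y,r,q.sum())
E
```

```text
red [[ 0.4506  0.0334]
 [ 0.4147 -0.0165]] [0.4326 0.0085] 0.061466361610793996 -125.7107809214622
yellow [[ 0.4859 -0.2239]
 [ 0.4221 -0.2387]] [ 0.454  -0.2313] 0.06552042530143423 -166.9740920579425
green [[ 0.6415 -0.2843]
 [ 0.5866 -0.2508]] [ 0.6141 -0.2675] 0.06426052059117537 148.61923142145403
[[0.4423931  0.25776454]
 [0.34702623 0.23999258]] 0.0970086665659517 -169.44380956065507
bowl top [[0.44925121 0.26358086]]
yc 0.43562740087509155 0.010445318184792995 0.04298167675733566 856
yc 0.4376337230205536 0.012332724407315254 0.043480660766363144 379
```

```bash
python3 -m crank '[[[0,0.01,-0.02,7],[0,0.02,-0.05,14],[-0.001,0.03,-0.08,21],[-0.002,0.04,-0.11,28],[-0.002,0.04,-0.14,35]]]' 1 30
python3 -m crank '[[[0,0,-0.01,7],[0,0,-0.02,14],[0,0,-0.02,19.3],[0,0,-0.02,19.3],[0,0,-0.02,19.3]]]'
python3 - <<'E'
from h import *
import pickle
c=camera_model('wrist');o=get_obs();save('wrist','pics/w2.png');pickle.dump(c,open('w2.pkl','wb'));print(o['tool_pos'],R.from_rotvec(o['tool_rot']).as_matrix()[:,1],o['q'])
im=cv2.imread('pics/w2.png')[:,:,::-1]
m=masks(np.ascontiguousarray(im))['red'];n,l,s,ce=cv2.connectedComponentsWithStats(m.astype('uint8'))
for i in range(1,n):
    if s[i,4]>300:
        (x,y),r=cv2.minEnclosingCircle(cv2.convexHull(onplane(c,np.argwhere(l==i)[:,::-1],0.098,True).astype('f4')));print(s[i],x,y,r)
E
```

```text
t: 2.03
tool_pos: [0.4332, 0.007, 0.1874]
tool_rot: [1.867, 0.599, -1.866]
contact_force: [-0.0, 0.1, -0.6]
opening: 0.0857
t: 2.45
tool_pos: [0.4336, 0.0062, 0.1688]
tool_rot: [1.651, 0.847, -1.651]
contact_force: [0.5, -0.3, 0.5]
opening: 0.0852
[0.43359886 0.00619796 0.16881575] [ 8.12524116e-01 -5.82927570e-01  9.49875649e-05] [-1.57521249e-01 -3.89749067e-01  2.10772446e+00 -2.16469135e-04
  1.42361838e+00  4.64837618e-01]
[214 161  72  40 332] 0.4362894296646118 0.013131501153111458 0.027391226962208748
[ 224  177   52   49 1995] 0.4325734078884125 0.008696084842085838 0.01986665651202202
[435 224  47  55 910] 0.5699195861816406 -0.15738238394260406 0.031170573085546494
```

View pics/w2.png

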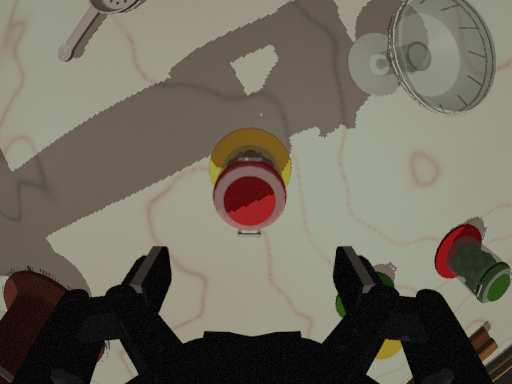

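```bash
python3 -m crank '[[[0,0.002,-0.04,0],[0,0.002,-0.08,0],[0,0.002,-0.11,0],[0,0.002,-0.132,0],[0,0.002,-0.132,0]]]'
python3 -m crank '[[[0,0,0,0],[0,0,0,0],[0,0,0,0],[0,0,0,0],[0,0,0,0]]]' 0.5 30
python3 -m crank '[[[0,0,0,0],[0,0,0,0],[0,0,0,0],[0,0,0,0]]]' 0.5 30
```

```text
t: 2.92
tool_pos: [0.4296, 0.0096, 0.0322]
tool_rot: [1.644, 0.855, -1.658]
contact_force: [-0.8, 0.6, -0.9]
opening: 0.0851
t: 3.33
tool_pos: [0.4356, 0.0092, 0.0394]
tool_rot: [1.65, 0.848, -1.644]
contact_force: [-0.5, 0.7, 6.9]
opening: 0.0592
t: 3.67
tool_pos: [0.4356, 0.0092, 0.0394]
tool_rot: [1.65, 0.848, -1.644]
contact_force: [-1.2, -0.7, 6.9]
opening: 0.059
```

```bash
python3 -m crank '[[[0,0,0.01,0],[0,0,0.03,0],[0,0,0.06,0],[0,0,0.09,0],[0,0,0.12,0]]]' 0.5 40
python3 -m crank '[[[0,0,0.02,0],[0.01,0.011,0.03,0],[0.027,0.031,0.03,0],[0.045,0.052,0.03,0],[0.065,0.074,0.03,0]]]'
python3 -m crank '[[[0.02,0.023,0,0],[0.04,0.046,0,0],[0.06,0.069,0,0],[0.08,0.092,0,0],[0.1,0.115,0,0]]]'
python3 -m crank '[[[0.015,0.017,0,0],[0.025,0.029,0,0],[0.03,0.035,0,0],[0.03,0.035,0,0],[0.03,0.035,0,0]]]'
python3 - <<'E'
from h import *
c=camera_model('wrist');o=get_obs();save('wrist','pics/w3.png');print(o['tool_pos'])
E
```

```text
t: 4.08
tool_pos: [0.4328, 0.0096, 0.1579]
tool_rot: [1.647, 0.851, -1.648]
contact_force: [0.9, -0.4, -3.8]
opening: 0.059
t: 4.5
tool_pos: [0.4989, 0.0842, 0.1874]
tool_rot: [1.649, 0.85, -1.647]
contact_force: [-0.0, -0.2, -3.6]
opening: 0.0592
t: 4.92
tool_pos: [0.5989, 0.1997, 0.1865]
tool_rot: [1.647, 0.851, -1.648]
contact_force: [0.9, -0.6, -3.3]
opening: 0.0586
t: 5.33
tool_pos: [0.6281, 0.2332, 0.1865]
tool_rot: [1.646, 0.851, -1.649]
contact_force: [-0.6, -0.1, -3.7]
opening: 0.0589
[0.62805203 0.23315535 0.18649375]
```

View pics/w3.png

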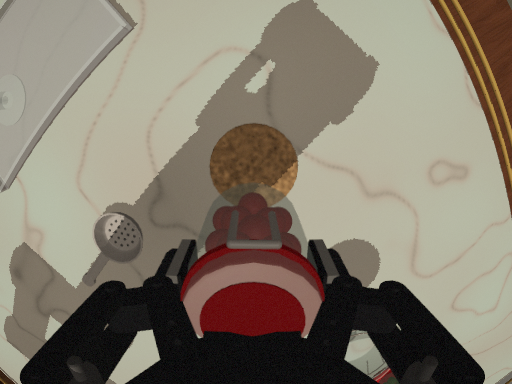

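```bash
python3 -m crank '[[[0.003,0,-0.035,0],[0.003,0,-0.07,0],[0.003,0,-0.1,0],[0.003,0,-0.125,0],[0.003,0,-0.138,0]]]'
python3 -m crank '[[[0,0,-0.002,0],[0,0,-0.004,0],[0,0,-0.006,0],[0,0,-0.007,0],[0,0,-0.007,0]]]'
```

```text
t: 5.8
tool_pos: [0.6283, 0.2318, 0.0444]
tool_rot: [1.642, 0.852, -1.655]
contact_force: [-1.9, -0.5, -5.3]
opening: 0.0589
t: 6.22
tool_pos: [0.6329, 0.2338, 0.0439]
tool_rot: [1.65, 0.85, -1.644]
contact_force: [0.4, 0.2, -3.6]
opening: 0.0589
```

```bash
python3 -m crank '[[[0,0,-0.001,0],[0,0,-0.002,0],[-0.001,0,-0.003,0],[-0.001,0,-0.004,0],[-0.001,0,-0.004,0]]]'
```

```text
t: 6.63
tool_pos: [0.6314, 0.2337, 0.0396]
tool_rot: [1.649, 0.851, -1.646]
contact_force: [-3.4, -1.9, 4.2]
opening: 0.0595
```

```bash
python3 -m crank '[[[0,0,0,0],[0,0,0,0],[0,0,0,0],[0,0,0,0],[0,0,0,0]]]' 1 40
python3 -m crank '[[[0,0,0.02,0],[0,0,0.05,0],[0,0,0.085,0],[0,0,0.12,0],[0,0,0.15,0]]]'
python3 -m crank '[[[0,0,0,0]]]'
python3 - <<'E'
from h import *
o=get_obs();save('wrist','pics/w4.png');print(o['tool_pos'],o['opening'])
E
```

```text
t: 7.05
tool_pos: [0.6306, 0.2335, 0.0377]
tool_rot: [1.648, 0.851, -1.648]
contact_force: [0.3, -0.5, -0.2]
opening: 0.0853
t: 7.47
tool_pos: [0.6309, 0.2336, 0.1903]
tool_rot: [1.649, 0.851, -1.646]
contact_force: [0.5, -0.2, 0.3]
opening: 0.0855
t: 7.55
tool_pos: [0.6347, 0.2346, 0.1973]
tool_rot: [1.659, 0.848, -1.634]
contact_force: [0.6, -0.8, 1.4]
opening: 0.0853
[0.63468095 0.23460345 0.19734458] 0.08530237051966172
```

View pics/w4.png

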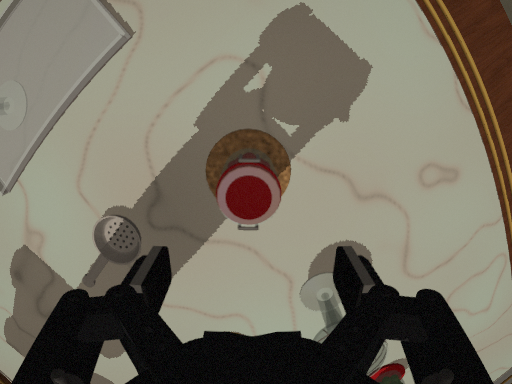

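```bash
python3 -m crank '[[[-0.01,-0.015,0.01,-4],[-0.025,-0.045,0.01,-8],[-0.042,-0.08,0.01,-12],[-0.058,-0.117,0.01,-18],[-0.072,-0.155,0.01,-24]]]'
python3 -m crank '[[[-0.014,-0.038,0,-6],[-0.028,-0.076,0,-12],[-0.042,-0.114,0,-17.3],[-0.056,-0.152,0,-17.3],[-0.07,-0.19,0,-17.3]]]'
python3 -m crank '[[[-0.013,-0.036,-0.01,0],[-0.023,-0.066,-0.02,0],[-0.03,-0.092,-0.02,0],[-0.032,-0.112,-0.02,0],[-0.032,-0.114,-0.02,0]]]'
python3 -m crank '[[[0,0,0,0],[0,0,0,0]]]'
cat > jl.py <<'E'
from h import *
import sys
k,f=sys.argv[1:3]; zs=float(sys.argv[3]) if len(sys.argv)>3 else 0.098
c=camera_model('wrist');o=get_obs();im,_=save('wrist',f);T=R.from_rotvec(o['tool_rot']).as_matrix();print('tcp',o['tool_pos'].round(4),'jaw',np.degrees(np.arctan2(T[1,1],T[0,1])).round(1),o['q'].round(2))
n,l,s,ce=cv2.connectedComponentsWithStats(masks(im)[k].astype('uint8'))
for i in range(1,n):
    if s[i,4]>300:
        (x,y),r=cv2.minEnclosingCircle(cv2.convexHull(onplane(c,np.argwhere(l==i)[:,::-1],zs,True).astype('f4')));print(s[i],round(x,4),round(y,4),round(r,4))
E
python3 jl.py yellow pics/w5.png
```

```text
t: 8.02
tool_pos: [0.5567, 0.0776, 0.196]
tool_rot: [1.92, 0.523, -1.925]
contact_force: [-0.3, -0.4, -0.0]
opening: 0.0853
t: 8.43
tool_pos: [0.4869, -0.1127, 0.1963]
tool_rot: [2.097, 0.246, -2.1]
contact_force: [1.0, -0.8, 0.1]
opening: 0.085
t: 8.85
tool_pos: [0.4551, -0.2279, 0.1762]
tool_rot: [2.098, 0.242, -2.103]
contact_force: [0.4, 0.0, 0.3]
opening: 0.0854
t: 9.02
tool_pos: [0.4564, -0.2247, 0.1769]
tool_rot: [2.098, 0.247, -2.1]
contact_force: [-0.1, -0.0, -0.5]
opening: 0.0853
tcp [ 0.4564 -0.2247  0.1769] jaw -76.7 [-0.6  -0.19  1.93  0.    1.4   0.73]
[ 37 114  40  47 888] 0.4696 -0.0473 0.0288
[ 227  178   50   47 1828] 0.4552 -0.226 0.0198
```

View pics/w5.png

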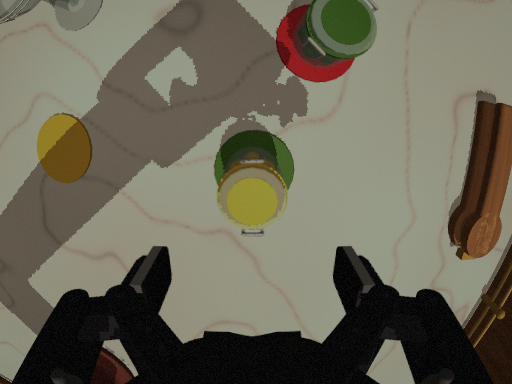

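```bash
python3 jl.py yellow pics/w5b.png 0.006 | sed -n 2p; python3 -m crank '[[[0,-0.001,-0.035,0],[0,-0.001,-0.07,0],[0,-0.001,-0.105,0],[0,-0.001,-0.13,0],[0,-0.001,-0.14,0]]]'
python3 -m crank '[[[0,0,0,0],[0,0,0,0],[0,0,0,0],[0,0,0,0],[0,0,0,0]]]' 0.5 40
python3 -m crank '[[[0,0,0,0],[0,0,0,0]]]'
```

```text
[ 37 115  40  46 887] 0.4429 0.0191 0.0406
t: 9.53
tool_pos: [0.4541, -0.2234, 0.0333]
tool_rot: [2.093, 0.253, -2.105]
contact_force: [-1.2, 0.7, -0.5]
opening: 0.0856
t: 9.95
tool_pos: [0.4578, -0.2272, 0.0396]
tool_rot: [2.1, 0.243, -2.094]
contact_force: [0.1, -0.2, 0.3]
opening: 0.0593
t: 10.12
tool_pos: [0.4579, -0.2272, 0.0395]
tool_rot: [2.1, 0.243, -2.095]
contact_force: [0.3, 0.6, 4.9]
opening: 0.0592
```

```bash
python3 -m crank '[[[0,0,0.01,0],[0,0,0.03,0],[0,0,0.06,0],[0,0,0.09,0],[0,0,0.11,0]]]'
python3 -m crank '[[[-0.001,0.01,0.01,0],[-0.003,0.03,0.02,0],[-0.006,0.06,0.02,0],[-0.009,0.09,0.02,0],[-0.012,0.12,0.02,0]]]'
python3 -m crank '[[[-0.002,0.03,0,0],[-0.004,0.06,0,0],[-0.006,0.085,0,0],[-0.008,0.103,0,0],[-0.009,0.115,0,0]]]'
python3 - <<'E'
from h import *
ct=camera_model('top');c=camera_model('wrist')
a=save('top','pics/t6.png')[0];b=save('wrist','pics/w6.png')[0]
for I,C,f in((a,ct,False),(b,c,True)):
    h=cv2.cvtColor(I,cv2.COLOR_RGB2HSV);m=((h[...,0]>16)&(h[...,0]<34)&(h[...,1]>125)).astype('uint8')
    n,l,s,ce=cv2.connectedComponentsWithStats(m)
    for i in range(1,n):
        if s[i,4]>150:
            (x,y),r=cv2.minEnclosingCircle(cv2.convexHull(onplane(C,np.argwhere(l==i)[:,::-1],.006,f).astype('f4')));print(f,s[i],round(x,4),round(y,4),round(r,4))
E
```

```text
t: 10.53
tool_pos: [0.4569, -0.2269, 0.1507]
tool_rot: [2.099, 0.243, -2.096]
contact_force: [0.4, -1.1, -2.4]
opening: 0.0593
t: 10.95
tool_pos: [0.4432, -0.1046, 0.1668]
tool_rot: [2.097, 0.246, -2.101]
contact_force: [1.0, 0.4, -3.2]
opening: 0.0589
t: 11.37
tool_pos: [0.4338, 0.011, 0.1663]
tool_rot: [2.095, 0.249, -2.1]
contact_force: [0.0, 0.1, -3.7]
opening: 0.0588
False [  36   17  476  367 3089] 0.5179 0.0973 0.7593
False [297 204  16  24 188] 0.4494 0.034 0.0334
True [ 180  132  145  170 9199] 0.3524 -0.0095 0.128
True [271 208  21  28 303] 0.3872 -0.0311 0.0168
True [ 199  284  106   53 4394] 0.2292 -0.0391 0.0728
```

View pics/w6.png

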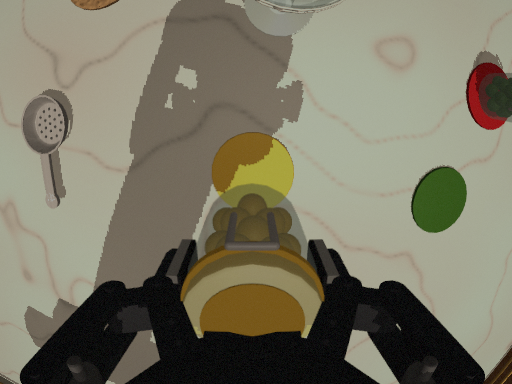

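View pics/t6.png

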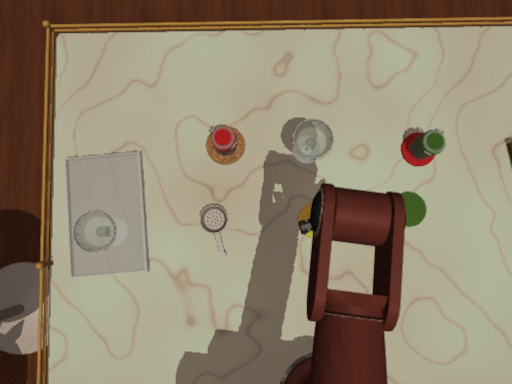

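```bash
python3 - <<'E'
from h import *
c=camera_model('wrist');print(get_obs()['tool_pos'])
I=np.ascontiguousarray(cv2.imread('pics/w6.png')[:,:,::-1]);h=cv2.cvtColor(I,cv2.COLOR_RGB2HSV)
m=((h[...,0]>14)&(h[...,0]<36)&(h[...,1]>120)).astype('uint8');m[180:]=0;m[:125]=0;m[:,:205]=0;m[:,300:]=0
m=cv2.morphologyEx(m,cv2.MORPH_OPEN,np.ones((3,3)))
P=onplane(c,np.argwhere(m)[:,::-1],.006,True);print(cv2.minEnclosingCircle(cv2.convexHull(P.astype('f4'))))
m=masks(I)['green'].astype('uint8');n,l,s,ce=cv2.connectedComponentsWithStats(m)
for i in range(1,n):
    if s[i,4]>500: print(s[i],cv2.minEnclosingCircle(cv2.convexHull(onplane(c,np.argwhere(l==i)[:,::-1],.006,True).astype('f4'))))
E
```

```text
[0.43405515 0.01052184 0.16643902]
((0.4356612265110016, 0.009507670998573303), 0.043430395424366)
[ 412  167   55   66 2722] ((0.4595750868320465, -0.22688637673854828), 0.04471223056316376)
```

```bash
python3 -m crank '[[[0.002,0,-0.035,0],[0.002,0,-0.07,0],[0.002,0,-0.1,0],[0.002,0,-0.115,0],[0.002,0,-0.123,0]]]'
python3 -m crank '[[[0,0,0,0],[0,0,-0.001,0],[0,0,-0.002,0],[0,0,-0.003,0],[0,0,-0.003,0]]]'
```

```text
t: 11.88
tool_pos: [0.4343, 0.0085, 0.0409]
tool_rot: [2.092, 0.246, -2.107]
contact_force: [-0.1, 0.0, -3.0]
opening: 0.0589
t: 12.3
tool_pos: [0.4386, 0.0083, 0.043]
tool_rot: [2.1, 0.244, -2.095]
contact_force: [0.4, 0.7, -3.0]
opening: 0.0591
```

```bash
python3 -m crank '[[[-0.001,0.001,-0.001,0],[-0.001,0.001,-0.002,0],[-0.001,0.001,-0.003,0],[-0.001,0.001,-0.004,0],[-0.001,0.001,-0.004,0]]]'
```

```text
t: 12.72
tool_pos: [0.437, 0.0096, 0.0396]
tool_rot: [2.097, 0.246, -2.099]
contact_force: [-7.2, 1.2, 9.2]
opening: 0.059
```

```bash
python3 -m crank '[[[0,0,0,0],[0,0,0,0],[0,0,0,0],[0,0,0,0],[0,0,0,0]]]' 1 40
python3 -m crank '[[[0,0,0.02,0],[0,0,0.05,0],[0,0,0.085,0],[0,0,0.12,0],[0,0,0.15,0]]]'
python3 -m crank '[[[0.01,-0.02,0,-6],[0.02,-0.05,0,-12],[0.035,-0.085,0,-18],[0.055,-0.12,0,-24],[0.077,-0.155,0,-30]]]'
python3 -m crank '[[[0.025,-0.03,-0.005,-6],[0.05,-0.06,-0.01,-12],[0.075,-0.09,-0.01,-14.7],[0.093,-0.108,-0.01,-14.7],[0.1,-0.116,-0.01,-14.7]]]'
python3 -m crank '[[[0,0,0,0],[0,0,0,0]]]'
python3 jl.py green pics/w7.png
```

```text
t: 13.13
tool_pos: [0.4366, 0.0095, 0.0377]
tool_rot: [2.098, 0.245, -2.098]
contact_force: [0.0, 0.2, 0.8]
opening: 0.0856
t: 13.55
tool_pos: [0.4368, 0.0095, 0.1901]
tool_rot: [2.099, 0.245, -2.096]
contact_force: [0.5, 0.5, -0.2]
opening: 0.0853
t: 13.97
tool_pos: [0.514, -0.1471, 0.1879]
tool_rot: [-2.063, 0.308, 2.062]
contact_force: [0.0, 0.8, -0.4]
opening: 0.0853
t: 14.38
tool_pos: [0.615, -0.2642, 0.1768]
tool_rot: [-1.911, 0.539, 1.911]
contact_force: [0.3, 0.7, 0.6]
opening: 0.0856
t: 14.55
tool_pos: [0.6132, -0.2609, 0.1773]
tool_rot: [-1.91, 0.536, 1.913]
contact_force: [0.4, 0.4, 0.6]
opening: 0.0855
tcp [ 0.6132 -0.2609  0.1773] jaw -121.4 [-0.51  0.19  1.56  0.    1.4   1.6 ]
[217 163  70  38 303] 0.6174 -0.2659 0.0276
[ 226  178   51   47 1870] 0.6119 -0.2617 0.0201
[ 257  256   66   55 2823] 0.5248 -0.2497 0.0313
```

View pics/w7.png

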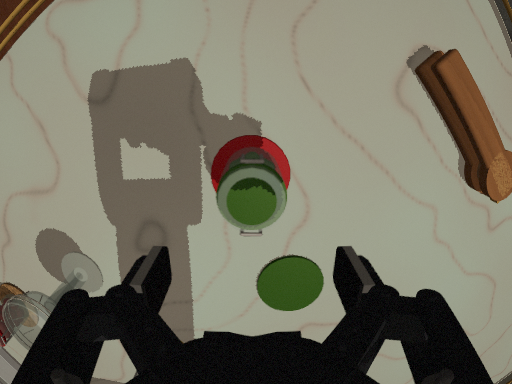

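Aligned with the green jar (lid at 252,201; clamp at 251,233). Descend and grip.

```bash
python3 -m crank '[[[0,-0.001,-0.035,0],[0,-0.001,-0.07,0],[0,-0.001,-0.105,0],[0,-0.001,-0.13,0],[0,-0.001,-0.14,0]]]'
python3 -m crank '[[[0,0,0,0],[0,0,0,0],[0,0,0,0],[0,0,0,0],[0,0,0,0]]]' 0.5 40
python3 -m crank '[[[0,0,0,0],[0,0,0,0]]]'
python3 -m crank '[[[0,0,0.01,0],[0,0,0.03,0],[0,0,0.06,0],[0,0,0.08,0],[0,0,0.09,0]]]'
```

```text
t: 15.02
tool_pos: [0.6098, -0.2592, 0.0329]
tool_rot: [-1.904, 0.533, 1.92]
contact_force: [-0.3, 0.3, -0.7]
opening: 0.0854
t: 15.43
tool_pos: [0.6149, -0.263, 0.0401]
tool_rot: [-1.916, 0.537, 1.909]
contact_force: [1.3, 1.5, 2.2]
opening: 0.0588
t: 15.6
tool_pos: [0.6149, -0.263, 0.0401]
tool_rot: [-1.915, 0.537, 1.909]
contact_force: [-0.0, 1.2, 6.7]
opening: 0.0592
t: 16.02
tool_pos: [0.6146, -0.2632, 0.1311]
tool_rot: [-1.916, 0.538, 1.909]
contact_force: [1.5, -0.7, -3.3]
opening: 0.059
```

```bash
python3 -m crank '[[[-0.015,0.004,0,0],[-0.045,0.011,0,0],[-0.075,0.018,0,0],[-0.105,0.025,0,0],[-0.13,0.031,0,0]]]'
python3 -m crank '[[[-0.015,0.004,0,0],[-0.023,0.0055,0,0],[-0.024,0.0055,-0.02,0],[-0.024,0.0055,-0.05,0],[-0.024,0.0055,-0.075,0]]]'
python3 -m crank '[[[0,0,-0.007,0],[0,0,-0.01,0],[0,0,-0.01,0],[0,0,-0.01,0]]]'
```

```text
t: 16.43
tool_pos: [0.4807, -0.2303, 0.1259]
tool_rot: [-1.908, 0.536, 1.916]
contact_force: [0.4, -1.1, -3.0]
opening: 0.0591
t: 16.85
tool_pos: [0.4597, -0.2262, 0.052]
tool_rot: [-1.913, 0.538, 1.911]
contact_force: [-0.8, -0.5, -5.3]
opening: 0.059
t: 17.18
tool_pos: [0.4608, -0.2268, 0.0442]
tool_rot: [-1.915, 0.538, 1.91]
contact_force: [1.3, -1.4, -3.2]
opening: 0.0589
```

```bash
python3 -m crank '[[[0,0,-0.001,0],[0,0.0005,-0.002,0],[-0.0005,0.0005,-0.003,0],[-0.0005,0.0005,-0.004,0],[-0.0005,0.0005,-0.0045,0]]]'
python3 -m crank '[[[0,0,0,0],[0,0,0,0]]]'
```

```text
t: 17.6
tool_pos: [0.4597, -0.2258, 0.0401]
tool_rot: [-1.913, 0.537, 1.912]
contact_force: [-4.1, 3.4, 8.9]
opening: 0.0589
t: 17.77
tool_pos: [0.4597, -0.2259, 0.0401]
tool_rot: [-1.913, 0.537, 1.912]
contact_force: [-3.8, 1.3, 5.5]
opening: 0.0589
```

```bash
python3 -m crank '[[[0,0,0,0],[0,0,0,0],[0,0,0,0],[0,0,0,0],[0,0,0,0]]]' 1 40
python3 -m crank '[[[0,0,0.02,0],[0,0,0.05,0],[0,0,0.085,0],[0,0,0.12,0],[0,0,0.155,0]]]'
python3 jl.py green pics/w8.png
python3 -m crank '[[[0.007,0.02,0,6],[0.018,0.05,0,12],[0.03,0.085,0,18],[0.043,0.12,0,25],[0.056,0.155,0,32]]]'
python3 -m crank '[[[0.013,0.035,0,7],[0.026,0.07,0,14],[0.039,0.105,0,21],[0.052,0.14,0,28],[0.065,0.175,0,35]]]'
python3 -m crank '[[[0.013,0.035,0,7],[0.026,0.07,-0.005,14],[0.039,0.1,-0.01,18.7],[0.048,0.122,-0.01,18.7],[0.0505,0.129,-0.01,18.7]]]'
python3 -m crank '[[[0,0,0,0],[0,0,0,0]]]'
python3 jl.py red pics/w9.png
```

```text
t: 18.18
tool_pos: [0.4592, -0.2255, 0.0384]
tool_rot: [-1.912, 0.537, 1.912]
contact_force: [0.7, -0.1, -1.0]
opening: 0.0853
t: 18.6
tool_pos: [0.4588, -0.2252, 0.1946]
tool_rot: [-1.912, 0.537, 1.912]
contact_force: [-0.6, -0.7, -0.1]
opening: 0.0854
tcp [ 0.4588 -0.2252  0.1946] jaw -121.4 [-0.6  -0.2   1.91  0.    1.43  1.52]
[ 215  131   75   65 1943] 0.4747 -0.239 0.0336
[ 229  173   47   44 1644] 0.4571 -0.2265 0.0201
t: 19.07
tool_pos: [0.5154, -0.0691, 0.1932]
tool_rot: [2.214, 0.018, -2.213]
contact_force: [0.8, -0.3, -0.3]
opening: 0.085
t: 19.48
tool_pos: [0.5805, 0.1065, 0.193]
tool_rot: [1.862, 0.605, -1.861]
contact_force: [0.4, -0.9, 0.1]
opening: 0.0857
t: 19.9
tool_pos: [0.6309, 0.2367, 0.182]
tool_rot: [1.649, 0.851, -1.65]
contact_force: [-0.2, 0.4, 1.5]
opening: 0.0853
t: 20.07
tool_pos: [0.6304, 0.2331, 0.183]
tool_rot: [1.65, 0.847, -1.652]
contact_force: [0.8, 0.1, 0.1]
opening: 0.0855
tcp [0.6304 0.2331 0.183 ] jaw -35.7 [ 0.24  0.19  1.54 -0.    1.41  0.87]
[218 160  69  37 318] 0.6332 0.2373 0.0278
[ 229  175   48   46 1763] 0.6302 0.2323 0.0198
[378 365  34  19 395] 0.6387 -0.0968 0.0277
```

View pics/w8.png

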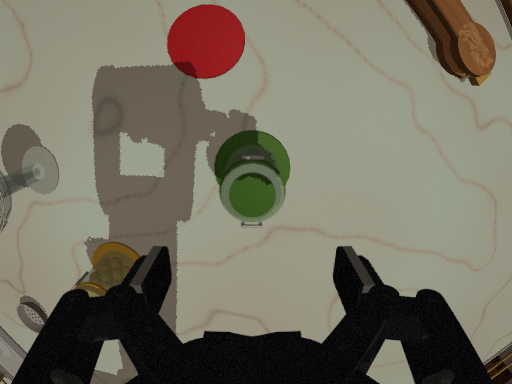

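View pics/w9.png

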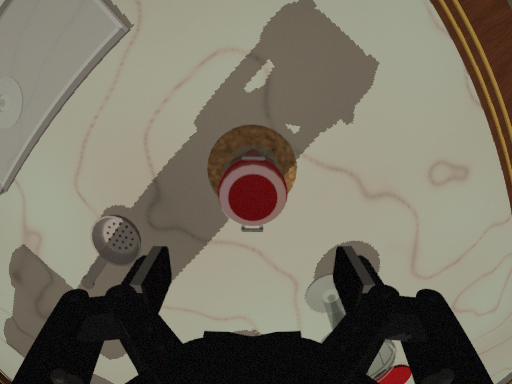

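```bash
python3 -m crank '[[[0,0,-0.035,0],[0,0,-0.07,0],[0,0,-0.105,0],[0,0,-0.135,0],[0,0,-0.146,0]]]'
python3 -m crank '[[[0,0,0,0],[0,0,0,0],[0,0,0,0],[0,0,0,0],[0,0,0,0]]]' 0.5 40
python3 -m crank '[[[0,0,0,0],[0,0,0,0]]]'
python3 -m crank '[[[0,0,0.01,0],[0,0,0.03,0],[0,0,0.065,0],[0,0,0.1,0],[0,0,0.135,0]]]'
python3 -m crank '[[[0,0,0.03,0],[-0.01,-0.015,0.045,0],[-0.025,-0.04,0.05,0],[-0.043,-0.07,0.05,0],[-0.06,-0.1,0.05,0]]]'
```

```text
t: 20.53
tool_pos: [0.6268, 0.2308, 0.0318]
tool_rot: [1.645, 0.848, -1.661]
contact_force: [-0.7, 0.5, -1.0]
opening: 0.0855
t: 20.95
tool_pos: [0.632, 0.2338, 0.0395]
tool_rot: [1.654, 0.846, -1.648]
contact_force: [0.6, -0.2, 0.3]
opening: 0.0593
t: 21.12
tool_pos: [0.632, 0.2337, 0.0395]
tool_rot: [1.654, 0.846, -1.648]
contact_force: [-0.4, 0.1, 4.4]
opening: 0.059
t: 21.53
tool_pos: [0.6294, 0.2334, 0.1726]
tool_rot: [1.649, 0.848, -1.654]
contact_force: [1.0, 0.0, -3.2]
opening: 0.0585
t: 21.95
tool_pos: [0.5695, 0.133, 0.2228]
tool_rot: [1.65, 0.848, -1.65]
contact_force: [-0.3, -0.2, -4.2]
opening: 0.0592
```

```bash
python3 -m crank '[[[-0.017,-0.03,0,0],[-0.032,-0.062,0,0],[-0.04,-0.097,0,0],[-0.042,-0.135,0,0],[-0.04,-0.172,0,0]]]'
python3 -m crank '[[[0.01,-0.036,0,0],[0.025,-0.07,0,0],[0.04,-0.105,0,0],[0.055,-0.138,0,0],[0.067,-0.17,0,0]]]'
python3 -m crank '[[[0.009,-0.028,-0.01,0],[0.014,-0.042,-0.03,0],[0.0155,-0.047,-0.05,0],[0.0155,-0.048,-0.06,0],[0.0155,-0.048,-0.06,0]]]'
python3 -m crank '[[[0,0,0,0]]]'
python3 - <<'E'
from h import *
o=get_obs();c=camera_model('wrist');I=save('wrist','pics/w10.png')[0]
print(o['tool_pos'])
m=masks(I)['red'].astype('uint8');m[190:]=0
n,l,s,ce=cv2.connectedComponentsWithStats(m)
for i in range(1,n):
    if s[i,4]>300: print(s[i],cv2.minEnclosingCircle(cv2.convexHull(onplane(c,np.argwhere(l==i)[:,::-1],.006,True).astype('f4'))))
E
```

```text
t: 22.37
tool_pos: [0.5288, -0.0395, 0.222]
tool_rot: [1.65, 0.849, -1.651]
contact_force: [1.8, 0.5, -3.9]
opening: 0.0587
t: 22.78
tool_pos: [0.5976, -0.21, 0.2217]
tool_rot: [1.651, 0.848, -1.652]
contact_force: [-0.1, 0.5, -3.1]
opening: 0.0588
t: 23.2
tool_pos: [0.6106, -0.2552, 0.1576]
tool_rot: [1.649, 0.855, -1.658]
contact_force: [0.1, 0.8, -4.7]
opening: 0.0586
t: 23.28
tool_pos: [0.6124, -0.2554, 0.1613]
tool_rot: [1.65, 0.85, -1.653]
contact_force: [-0.7, 0.0, -3.0]
opening: 0.0589
[ 0.61237068 -0.25541722  0.16133298]
[ 213  137   82   53 3620] ((0.6113267540931702, -0.2584393322467804), 0.043242037296295166)
```

View pics/w10.png

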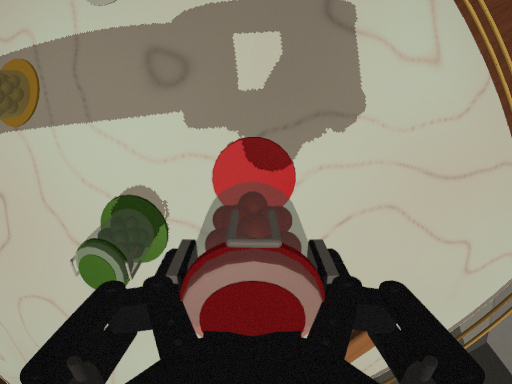

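```bash
python3 -m crank '[[[0,-0.001,-0.035,0],[0,-0.002,-0.07,0],[0,-0.0025,-0.095,0],[0,-0.0025,-0.11,0],[0,-0.0025,-0.1165,0]]]'
python3 -m crank '[[[0,0,0,0],[0,0,0,0],[0,0,0,0],[0,0,0,0]]]'
```

```text
t: 23.75
tool_pos: [0.6123, -0.2578, 0.0442]
tool_rot: [1.65, 0.85, -1.653]
contact_force: [0.7, -0.3, -4.3]
opening: 0.0592
t: 24.08
tool_pos: [0.6148, -0.2598, 0.0486]
tool_rot: [1.652, 0.843, -1.648]
contact_force: [-0.1, -0.2, -2.5]
opening: 0.0591
```

```bash
python3 -m crank '[[[0,0,-0.002,0],[-0.001,0.001,-0.004,0],[-0.002,0.001,-0.006,0],[-0.002,0.001,-0.007,0],[-0.002,0.001,-0.007,0]]]'
python3 -m crank '[[[0,0,0,0],[0,0,-0.001,0],[0,0,-0.0015,0],[0,0,-0.002,0],[0,0,-0.002,0]]]'
```

```text
t: 24.5
tool_pos: [0.611, -0.258, 0.0396]
tool_rot: [1.651, 0.848, -1.652]
contact_force: [-3.4, 1.7, 3.9]
opening: 0.0588
t: 24.92
tool_pos: [0.6111, -0.258, 0.0395]
tool_rot: [1.65, 0.849, -1.652]
contact_force: [-9.7, 4.2, 13.5]
opening: 0.0591
```

```bash
python3 -m crank '[[[0,0,0,0],[0,0,0,0],[0,0,0,0],[0,0,0,0],[0,0,0,0]]]' 1 40
python3 -m crank '[[[0,0,0.02,0],[0,0,0.05,0],[0,0,0.085,0],[0,0,0.12,0],[0,0,0.16,0]]]'
python3 -m crank '[[[-0.01,0.02,0,-6],[-0.025,0.05,0,-12],[-0.04,0.085,0,-18],[-0.055,0.12,0,-25],[-0.07,0.155,0,-32]]]'
python3 -m crank '[[[-0.015,0.035,0,-6],[-0.03,0.07,0,-11.7],[-0.045,0.105,0,-11.7],[-0.06,0.14,0,-11.7],[-0.075,0.175,0,-11.7]]]'
python3 -m crank '[[[-0.013,0.03,0,0],[-0.026,0.06,0,0],[-0.039,0.09,0,0],[-0.05,0.115,0,0],[-0.06,0.13,0,0]]]'
python3 -m crank '[[[0,0,0,0],[0,0,0,0]]]'
python3 jl.py red pics/w11.png; python3 - <<'E'
from h import *
import pickle
pickle.dump(camera_model('wrist'),open('w11.pkl','wb'));save('top','pics/t11.png')
E
```

```text
t: 25.33
tool_pos: [0.6112, -0.258, 0.0365]
tool_rot: [1.651, 0.847, -1.651]
contact_force: [0.4, -0.6, -0.6]
opening: 0.0848
t: 25.75
tool_pos: [0.6103, -0.2575, 0.1966]
tool_rot: [1.65, 0.85, -1.653]
contact_force: [0.3, -0.3, -0.6]
opening: 0.0852
t: 26.17
tool_pos: [0.5403, -0.1018, 0.1966]
tool_rot: [2.012, 0.39, -2.012]
contact_force: [0.7, 0.8, -0.1]
opening: 0.0853
t: 26.58
tool_pos: [0.4652, 0.0734, 0.1968]
tool_rot: [2.125, 0.197, -2.124]
contact_force: [1.5, 0.1, 0.5]
opening: 0.0856
t: 27.0
tool_pos: [0.4051, 0.2042, 0.1969]
tool_rot: [2.124, 0.201, -2.123]
contact_force: [0.6, -0.2, 0.6]
opening: 0.0855
t: 27.17
tool_pos: [0.4059, 0.2024, 0.1967]
tool_rot: [2.123, 0.199, -2.122]
contact_force: [0.2, 0.1, -0.4]
opening: 0.0856
tcp [0.4059 0.2024 0.1967] jaw -79.2 [ 0.3  -0.36  2.04 -0.    1.46  1.68]
```

View pics/w11.png

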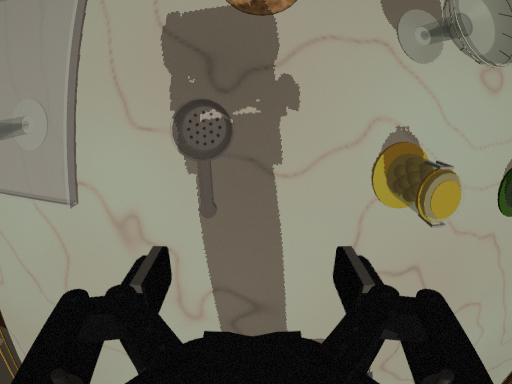

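View pics/t11.png

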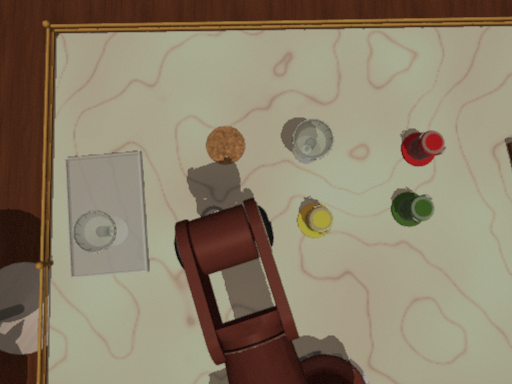

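```bash
python3 - <<'E'
from h import *
import pickle
c=pickle.load(open('w11.pkl','rb'))
p=onplane(c,[(202,128),(205.5,170),(208,208),(208,217)],0.022,True);print(p.round(4))
q=onplane(c,[(172.5,128),(232.5,128),(202,98),(202,159)],0.022,True);print(q.round(4))
d=p[2]-p[1];print(np.degrees(np.arctan2(d[1],d[0])),np.hypot(*(p[3]-p[0])))
d=p[2]-p[0];print(np.degrees(np.arctan2(d[1],d[0])))
im=cv2.imread('pics/w11.png')[80:240,140:270];cv2.imwrite('pics/z11.png',cv2.resize(im,None,fx=3.5,fy=3.5,interpolation=cv2.INTER_CUBIC))
E
```

```text
[[0.4436 0.2619]
 [0.3983 0.2511]
 [0.3544 0.242 ]
 [0.3433 0.2405]]
[[0.4385 0.2944]
 [0.4491 0.2296]
 [0.4755 0.2672]
 [0.4099 0.2567]]
-168.2851476299866 0.10258453102490915
-167.39227195950835
```

View pics/z11.png

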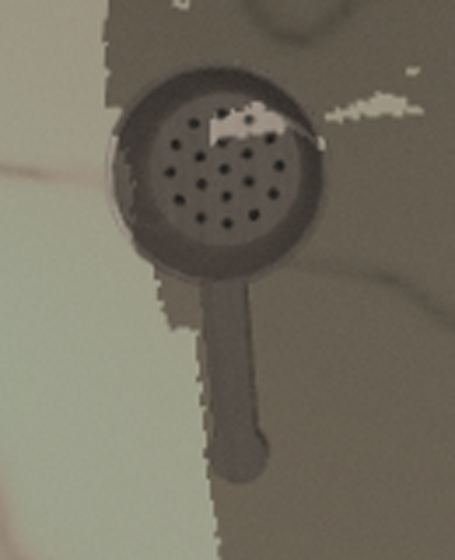

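```bash
python3 -m crank '[[[-0.005,0.012,-0.03,1],[-0.01,0.024,-0.06,1],[-0.015,0.036,-0.09,1],[-0.0195,0.047,-0.11,1],[-0.0195,0.048,-0.13,1]]]' 0.4 40
python3 -m crank '[[[0,0,-0.015,0],[0,0,-0.025,0],[0,0,-0.032,0],[0,0,-0.035,0],[0,0,-0.035,0]]]'
python3 - <<'E'
from h import *
save('wrist','pics/w12.png')
E
```

```text
t: 27.68
tool_pos: [0.3862, 0.2498, 0.065]
tool_rot: [2.113, 0.215, -2.116]
contact_force: [0.3, -0.2, 0.1]
opening: 0.0341
t: 28.1
tool_pos: [0.387, 0.2496, 0.0317]
tool_rot: [2.115, 0.214, -2.115]
contact_force: [-0.6, -0.2, 0.1]
opening: 0.0343
```

View pics/w12.png

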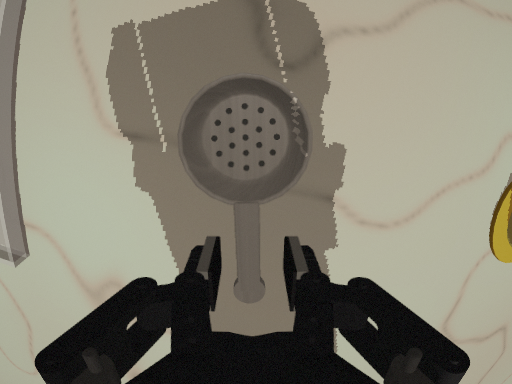

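```bash
python3 -m crank '[[[0,0,-0.01,0],[0,0,-0.018,0],[0,0,-0.022,0],[0,0,-0.024,0],[0,0,-0.024,0]]]'
python3 -m crank '[[[0,0,0,0],[0,0,0,0],[0,0,0,0],[0,0,0,0],[0,0,0,0]]]' 0 40
```

```text
t: 28.57
tool_pos: [0.386, 0.2498, 0.007]
tool_rot: [2.113, 0.215, -2.116]
contact_force: [-0.0, -1.0, -0.5]
opening: 0.0343
t: 28.98
tool_pos: [0.3869, 0.2501, 0.0081]
tool_rot: [2.115, 0.216, -2.114]
contact_force: [0.8, 0.7, -0.2]
opening: 0.0131
```

```bash
python3 -m crank '[[[0,0,0,0],[0,0,0.005,0],[0,0,0.015,0],[0,0,0.03,0],[0,0,0.05,0]]]' 0 60
python3 -m crank '[[[0.02,-0.003,0.01,0],[0.05,-0.0075,0.02,0],[0.085,-0.0125,0.02,0],[0.12,-0.018,0.02,0],[0.15,-0.0225,0.02,0]]]'
python3 -m crank '[[[0.025,-0.0035,0,0],[0.035,-0.005,0,0],[0.0375,-0.0055,0,0],[0.0375,-0.0055,0,0],[0.0375,-0.0055,0,0]]]'
python3 - <<'E'
from h import *
import pickle
print(get_obs()['tool_pos']);pickle.dump(camera_model('wrist'),open('w13.pkl','wb'));save('wrist','pics/w13.png');save('side','pics/s13.png')
E
```

```text
t: 29.4
tool_pos: [0.3854, 0.2495, 0.0576]
tool_rot: [2.111, 0.214, -2.117]
contact_force: [0.4, -0.3, -1.4]
opening: 0.0122
t: 29.82
tool_pos: [0.539, 0.2272, 0.0793]
tool_rot: [2.117, 0.215, -2.113]
contact_force: [0.2, -0.5, -0.4]
opening: 0.0123
t: 30.23
tool_pos: [0.5727, 0.2222, 0.0776]
tool_rot: [2.113, 0.216, -2.116]
contact_force: [0.2, 0.6, -1.1]
opening: 0.012
[0.57270509 0.22224813 0.0775832 ]
```

View pics/w13.png

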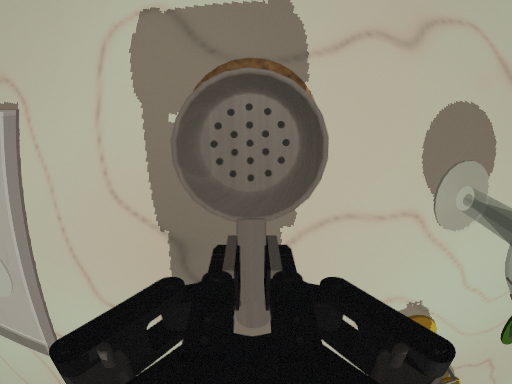

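View pics/s13.png

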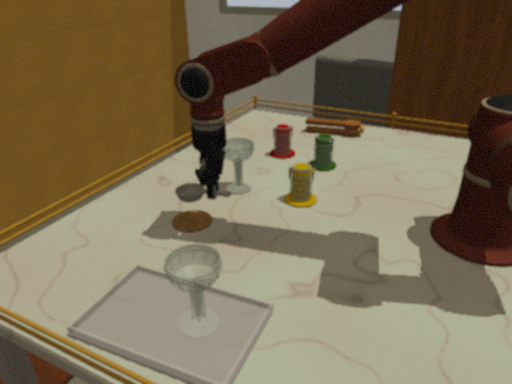

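```bash
python3 - <<'E'
from h import *
import pickle
c=pickle.load(open('w13.pkl','rb'))
print(onplane(c,[(172,145),(328,145),(250,69),(250,221),(250,145)],0.0915,True).round(4))
I=cv2.imread('pics/w13.png');d=np.load('pics/w13.npy');o=c['xyz'];u=ray(c,[(250,80),(250,210),(250,145),(185,145),(315,145),(200,95),(300,95)],True)
f=R.from_rotvec(c['attitude']).as_matrix()[:,2]
for (x,y),v in zip([(250,73),(250,217),(250,145),(177,145),(324,145),(252,230),(252,320)],ray(c,[(250,73),(250,217),(250,145),(177,145),(324,145),(252,230),(252,320)],True)):
    print((x,y),(o+v/(v@f)*d[y,x]).round(4))
E
```

```text
[[0.623  0.2677]
 [0.637  0.1999]
 [0.6617 0.2403]
 [0.5945 0.2265]
 [0.6295 0.2336]]
(250, 73) [0.6602 0.24   0.0892]
(250, 217) [0.5959 0.2268 0.0901]
(250, 145) [0.6266 0.2332 0.0727]
(177, 145) [0.623  0.2658 0.0896]
(324, 145) [0.6365 0.2015 0.0907]
(252, 230) [0.5895 0.2245 0.0902]
(252, 320) [0.5338 0.2129 0.0913]
```

```bash
python3 -m crank '[[[0.002,0,-0.015,0],[0.002,0,-0.03,0],[0.002,0,-0.042,0],[0.002,0,-0.052,0],[0.002,0,-0.057,0]]]'
python3 -m crank '[[[0,0,-0.001,0],[0,0,-0.002,0],[0,0,-0.003,0],[0,0,-0.003,0]]]'
```

```text
t: 30.75
tool_pos: [0.5743, 0.2218, 0.018]
tool_rot: [2.11, 0.215, -2.118]
contact_force: [-0.1, 0.7, -1.8]
opening: 0.0119
t: 31.08
tool_pos: [0.5767, 0.2222, 0.0185]
tool_rot: [2.116, 0.216, -2.113]
contact_force: [-0.2, -1.0, -1.2]
opening: 0.0118
```

```bash
python3 -m crank '[[[-0.001,0,-0.001,0],[-0.001,0,-0.002,0],[-0.001,0,-0.003,0],[-0.001,0,-0.003,0]]]'
python3 -m crank '[[[0,0,-0.001,0],[0,0,-0.001,0],[0,0,-0.001,0]]]'
python3 -m crank '[[[0,0,-0.001,0],[0,0,-0.001,0],[0,0,-0.001,0]]]'
```

```text
t: 31.42
tool_pos: [0.575, 0.222, 0.0147]
tool_rot: [2.114, 0.215, -2.115]
contact_force: [0.3, 0.4, -1.2]
opening: 0.0123
t: 31.67
tool_pos: [0.5752, 0.2221, 0.0142]
tool_rot: [2.115, 0.215, -2.114]
contact_force: [-1.5, 0.6, 0.3]
opening: 0.0118
t: 31.92
tool_pos: [0.5752, 0.2221, 0.0137]
tool_rot: [2.114, 0.215, -2.115]
contact_force: [-4.6, -0.8, 6.4]
opening: 0.0121
```

```bash
python3 -m crank '[[[0,0,0,0],[0,0,0,0],[0,0,0,0],[0,0,0,0]]]' 0.45 40
python3 -m crank '[[[0,0,0.01,0],[0,0,0.03,0],[0,0,0.06,0],[0,0,0.1,0],[-0.01,0,0.14,0]]]'
python3 -m crank '[[[-0.02,0,0.02,0],[-0.05,0,0.05,0],[-0.08,0,0.07,0],[-0.1,-0.02,0.07,0],[-0.1,-0.04,0.07,0]]]'
python3 -m crank '[[[0,-0.04,0,0],[-0.01,-0.08,0,0],[-0.03,-0.115,0,0],[-0.05,-0.14,0,0],[-0.06,-0.15,0,0]]]'
python3 -m crank '[[[0,0,0,0],[0,0,0,0]]]'
python3 - <<'E'
from h import *
import pickle
pickle.dump(camera_model('wrist'),open('w14.pkl','wb'));save('wrist','pics/w14.png');save('side','pics/s14.png');save('top','pics/t14.png')
a=cv2.imread('pics/t14.png');b=cv2.imread('pics/s14.png')
cv2.imwrite('pics/ts14.png',np.vstack([cv2.resize(a[100:260,60:460],(780,312),interpolation=cv2.INTER_CUBIC),cv2.resize(b[110:270,140:400],(468,288),interpolation=cv2.INTER_CUBIC) if 0 else cv2.resize(b[110:270,120:520],(780,288),interpolation=cv2.INTER_CUBIC)]))
E
```

```text
t: 32.25
tool_pos: [0.5751, 0.222, 0.0126]
tool_rot: [2.115, 0.215, -2.115]
contact_force: [-0.5, 0.5, 0.4]
opening: 0.038
t: 32.67
tool_pos: [0.5653, 0.2217, 0.1542]
tool_rot: [2.114, 0.215, -2.115]
contact_force: [1.2, 0.7, 0.3]
opening: 0.0384
t: 33.08
tool_pos: [0.4633, 0.1828, 0.2258]
tool_rot: [2.118, 0.22, -2.109]
contact_force: [1.6, -0.5, -0.4]
opening: 0.0387
t: 33.5
tool_pos: [0.4036, 0.0297, 0.2233]
tool_rot: [2.116, 0.211, -2.115]
contact_force: [-0.7, 0.6, 0.2]
opening: 0.0384
t: 33.67
tool_pos: [0.4052, 0.0318, 0.2235]
tool_rot: [2.118, 0.214, -2.113]
contact_force: [-0.4, -0.0, 0.3]
opening: 0.0385
```

View pics/w14.png

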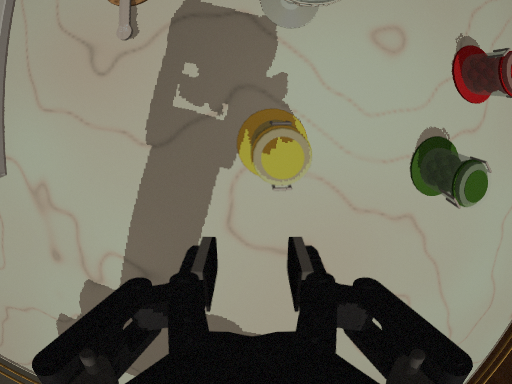

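View pics/ts14.png

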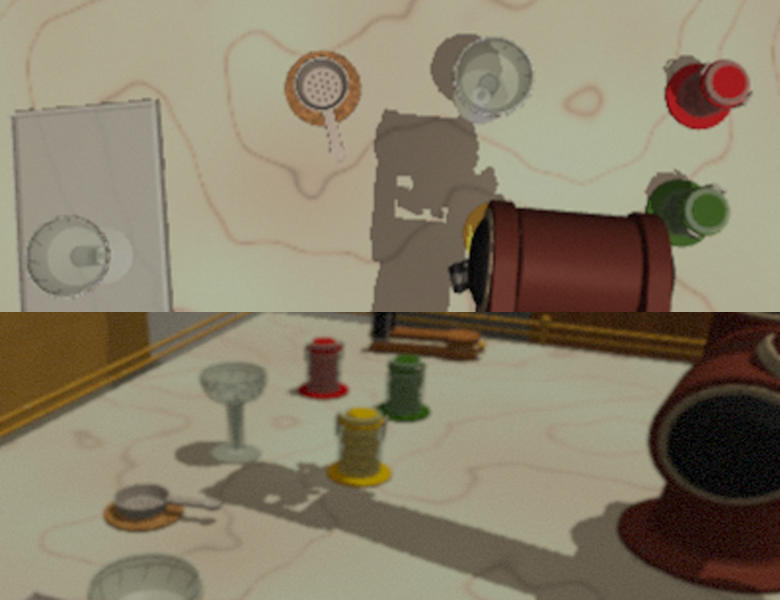

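```bash
python3 - <<'E'
from h import *
import pickle
for f,C,fi in(('t11',camera_model('top'),False),('w14',pickle.load(open('w14.pkl','rb')),True)):
  I=np.ascontiguousarray(cv2.imread(f'pics/{f}.png')[:,:,::-1])
  for k,m in masks(I).items():
    if k=='cork':continue
    n,l,s,ce=cv2.connectedComponentsWithStats(m.astype('uint8'))
    for i in range(1,n):
      if s[i,4]>150:
        (x,y),r=cv2.minEnclosingCircle(cv2.convexHull(onplane(C,np.argwhere(l==i)[:,::-1],.098,fi).astype('f4')))
        if r<.022: print(f,k,round(x,4),round(y,4),round(r,4))
I=cv2.imread('pics/t14.png')
# strainer rim: px from crop, scale 1.95
print(onplane(camera_model('top'),[(60+321/1.95,100+86/1.95)],.028), onplane(camera_model('top'),[(60+323/1.95,100+88/1.95)],.006))
finish_job()
E
```

```text
t11 red 0.6138 -0.2587 0.0204
t11 yellow 0.4386 0.0091 0.0188
t11 green 0.4608 -0.2262 0.0201
w14 yellow 0.435 0.0374 0.0217
w14 yellow 0.4355 0.0081 0.0196
w14 green 0.4572 -0.2262 0.0202
[[0.63039055 0.2336529 ]] [[0.63211647 0.23274865]]
the job is handed in; nothing more can be done
```

All three jars stand on the coasters of their own colour, and the strainer lies bowl down on the cork mat with the arm clear of everything. I handed the job in at about 34 s of the 128 s allowed.

I moved red to the mat, then yellow, green and red to their own coasters. The strainer went last, carried level by its handle.

| Item | Distance from centre | Slack before it overhangs |
|---|---|---|
| Jars on their coasters | within about 4 mm | about 15 mm |
| Strainer bowl on the mat | about 2 mm | about 14 mm |

In the last pictures the jars are upright, and neither coupe was touched nor shows any sign of having moved. The top and wrist cameras disagreed by about 3 mm in x, within those margins, and no check failed.

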